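# Complete the vial rack, then crack the desiccator open and hold it

## Robot

A 6-joint arm with a two-finger parallel gripper is mounted at the origin on a cart in front of the work surface, level with it; the furniture and walls round the work are solid. World frame = base frame: x ahead of the robot, y to its left, z up, the work surface at z = 0. Lengths are in m, angles in rad, forces in N, time in s.
With the tool pointing down it reaches from about 0.375 to 0.975 m from the base axis. Payload 3.8 kg.
Tool frame: the origin (TCP) lies midway between the tips of the shut fingers; the grasp point (between the pads) lies 19 mm behind it; x points along the fingers, y is the direction in which the jaws open and shut, and the axes are right-handed (so a half turn about x gives the same grasp; the last joint's range is limited). The gripper opens to 88 mm and grips with 3 to 60 N. Pads are 18 mm wide; open, the fingers measure 123 mm over their backs; the gripper's body (75 mm by 187 mm) begins 45 mm behind the grasp point.
Start: joints at [-1.167, 0.264, 1.604, -0, 1.274, -0.037], TCP at [0.288, -0.61, 0.239] pointing down, gripper open.
Joint ranges: [-2.63, 2.63], [-0.94, 2.18], [0.31, 2.57], [-1.31, 4.45], [0, 2.66], [-2.55, 2.55]. Speed limits (rad/s): [2.57, 2.57, 3.14, 3.14, 3.14, 3.14].

## Interface

Orientations are given as a rotation vector (axis times angle).
In Python, from cell import manip, inverse_kinematics, cams, order gives the robot as it stands. Calls block until the motion is done:
- manip.move_pose(position, orientation): joint-space move of the TCP to a pose.
- manip.move_linear(position, rate=0.15, rot=None): straight line of the TCP; rot=None keeps the orientation; rate is the mean speed in m/s.
- manip.set_joints(angles): joint-space move.
- manip.set_gripper(opening, force=None): finger opening in m; force is the grip in N (None keeps the last); returns when the fingers have stopped.
- manip.dwell(seconds).
- inverse_kinematics(position, orientation): joint angles nearest the present ones, or None.
- manip.state(): the state.
- cams.capture(name): name is "scene" or "side" or "wrist"; returns a dict with "image" (400x640x3 uint8, blue, green, red), "z_map" (400x640 float32, m along the optical axis (not along the pixel's ray), 0 where there is no reading), "intrinsics" (3x3 intrinsics, pixels), "k1" (the pictures are not rectified: a ray, as slopes to the right and down, at radius r is drawn at 1 + k1 r^2 times it, then the intrinsics apply), "position" and "orientation" of the camera in the world; the wrist camera has in their place "T_tool_cam" (4x4, takes a point from camera to tool coordinates, whose origin is the TCP and whose axes are the tool frame's). Camera axes: x right, y down, z forward; pixel columns grow to the right and rows downward; lengths in m; the calibration is good to about 2 mm. A picture is of the moment at which its call begins: read the wrist's pose just before it.
A pose or a line that the arm cannot do raises manip.IKError and nothing moves.
- order.close_job(): hands the job in, once; it reports no verdict.
The state is a dict: "clock": time; "joint_pos": joint angles; "joint_velocities": joint speeds; "tau": joint torques, N m; "tool_pos": TCP position; "tcp_rot": TCP orientation; "contact_force": force on the tool from outside, world axes, zero at the start; "moment": the same for the moment, N m; "gripper_width": finger opening in m.
Only numpy, scipy, OpenCV 4.12 (cv2) and the standard library are available. Lean on these libraries where they do the work, as an engineer would, in place of code of your own. Each camera call takes 0.05 s, during which the arm holds its last target.

## Task

Set the stray red-capped sample vial upright and fully home in the empty hole of the blue rack and let go of it, so that the set is complete before the desiccator is opened. The desiccator's clear lid has stuck on its seal ring as the last batch cooled: then take it by the black knob, pull it straight up until it breaks free, without letting it jump more than about 40 mm, and hold it just ajar, level over the bowl and about 20 mm above its seat, clear of bowl and seal all round, so that air seeps in without blowing the dry samples about. Keep holding it there for about three seconds and finish while still holding it; keep the sample vial upright throughout and do not upset the other vials or the things standing round the work.

Things in the scene. Friction and masses are not known exactly. Their poses are not given: they have to be found in the camera images.
- desiccator: Round white desiccator bowl, fixed to the bench, 166 mm across its rim flange and 110 mm high; origin at the centre of its underside, z up. It stands either left or right of the robot's centre line, the rack on the other side.
- lid_knob (a point): Centre of the black knob of the desiccator's loose clear lid (0.32 kg, 156 mm across): an upright cylinder 36 mm in diameter and 42 mm high; the dome of the lid lies 22 mm below this point. z is the lid's axis. Closed, it is on the bowl's axis, 154 mm above the bowl's underside.
- jar_rim (a point): Centre of the bowl's mouth, level with the rim on which the lid seats, 110 mm above the bowl's underside. An orange sprung seal ring just inside the mouth grips a bead on the lid's plug: pulling up meets 10 to 18 N, peaking within the first 5 mm, then it gives way at once and even pushes the lid up a little (under 8 N); the plug is clear of the ring once the lid is 11 mm up.
- vial_rack: Blue block rack, 62 x 186 x 24 mm, fixed to the bench, one row of four holes along its y axis (at y = -66, -22, 22, 66 mm); origin at the centre of its underside, z up. Holes 27 mm wide, 18 mm deep. Take or place a vial with the fingers closing along the rack's x axis, across the row, where nothing stands beside it.
- free_hole (a point): Centre of the mouth of the rack's one empty hole, on the rack's top face, 24 mm above the bench; axes as the rack's.
- sample_vial_center (a point): Centre (half-way up) of the stray glass sample vial, red cap, white label, green filling: 24 mm in diameter, 75 mm high, its top 19 mm being the cap (23 mm); about 35 g. z is its axis. It starts standing on the bench between desiccator and rack, this point 37.5 mm up; seated in the rack this point is 19.5 mm above the hole's mouth.
- vial_a: Black-capped vial of the same size, standing in the first rack hole (rack y = -66 mm); origin at its foot. Leave it there.
- vial_b: Black-capped vial of the same size in the third rack hole (rack y = 22 mm); origin at its foot. Leave it there.
- vial_c: Black-capped vial of the same size in the fourth rack hole (rack y = 66 mm); origin at its foot. Leave it there.
- beaker: Clear beaker with a green rest, 74 mm wide and 94 mm high, loose, behind the work; origin at the centre of its underside. A bystander.
- melting_cup: Small metal cup with a flat handle, 57 mm high, loose, behind the work; origin under its centre. A bystander.
- masking_tape: Roll of masking tape, 100 mm across, 25 mm high, loose, at the right; origin under its centre. A bystander.
Mind the look-alikes: they are no part of the job. What is shaped like the part that bears sample_vial_center but pink or purple is not meant.

How it is judged:
By the outcome, as a careful person would: the job done as asked, in the order asked, and still so for the second after the job is handed in, while the arm keeps its last pose, push and grip.
It also fails if it takes over 58 s, if anything falls off the work surface, if the arm or the gripper's body presses on something with over 40 N, if the wrist force passes 120 N, or if a joint passes its speed limit or range.

## Working session

There is one attempt and no reset: what is moved stays moved. The work goes in short steps, each a Python script; the robot and the scene stay as the last script left them, time stands still between calls to the robot, and variables do not carry over. Pictures are saved under pics/ and viewed, and the job is handed in when it is done.

```bash
ls; mkdir -p pics; python3 - <<'E'
from cell import manip, cams
import cv2
s=manip.state(); print(s['clock'],s['tool_pos'],s['tcp_rot'],s['contact_force'],s['gripper_width'])
for n in ['scene','side','wrist']:
    c=cams.capture(n); cv2.imwrite(f'pics/{n}0.png',c['image'])
    print(n,c['intrinsics'],c['k1'],c.get('position'),c.get('orientation'),c.get('T_tool_cam'),(c['z_map']>0).mean())
    import pickle; pickle.dump(c,open(f'{n}0.pkl','wb'))
E
```

```text
pics
0.0 [ 0.28771149 -0.60983052  0.23741412] [ 1.97770576  0.44535289 -1.97853942] [ 0.42883559  0.7719919  -0.6528291 ] 0.08823217400617003
scene [[519.63790902   0.         324.87094118]
 [  0.         519.63790902 194.19516006]
 [  0.           0.           1.        ]] -0.04432991793473583 [-0.69011547  0.65710062  0.88231395] [-1.16441405  1.99829456 -1.22363282] None 0.95480859375
side [[370.00194379   0.         322.87893112]
 [  0.         370.00194379 198.09926891]
 [  0.           0.           1.        ]] -0.0830104155842954 [0.10580689 0.98467604 0.56803821] [-0.52115369  2.38367802 -1.60941557] None 0.9284296875
wrist [[291.66460066   0.         320.97832666]
 [  0.         291.66460066 202.88453991]
 [  0.           0.           1.        ]] -0.039808468790615156 None None [[ 2.98329170e-04 -2.85768163e-01  9.58298736e-01 -1.45870709e-01]
 [ 9.99999280e-01 -1.02851245e-03 -6.18017165e-04  2.25539745e-04]
 [ 1.16223181e-03  9.58298231e-01  2.85767650e-01 -7.43299949e-02]
 [ 0.00000000e+00  0.00000000e+00  0.00000000e+00  1.00000000e+00]] 0.9960546875
```

View pics/scene0.png

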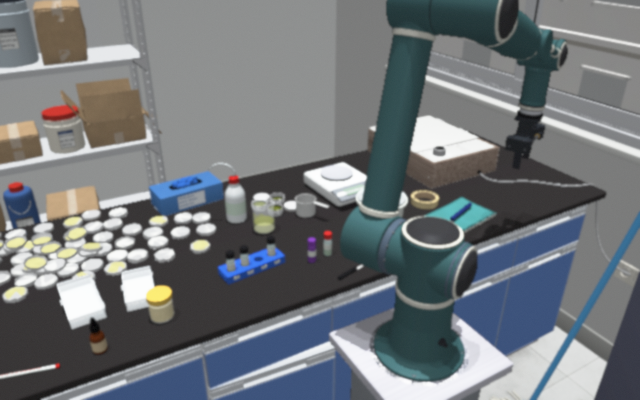

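View pics/side0.png

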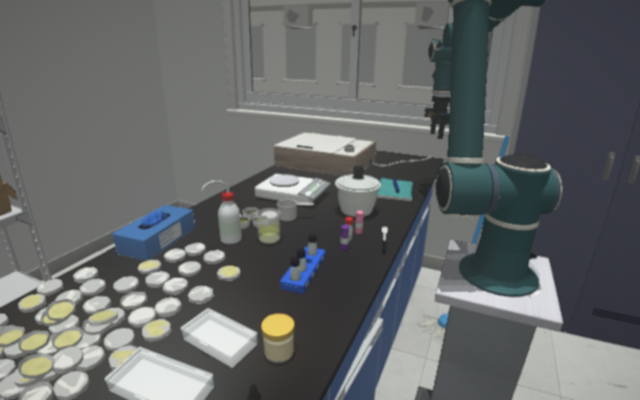

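View pics/wrist0.png

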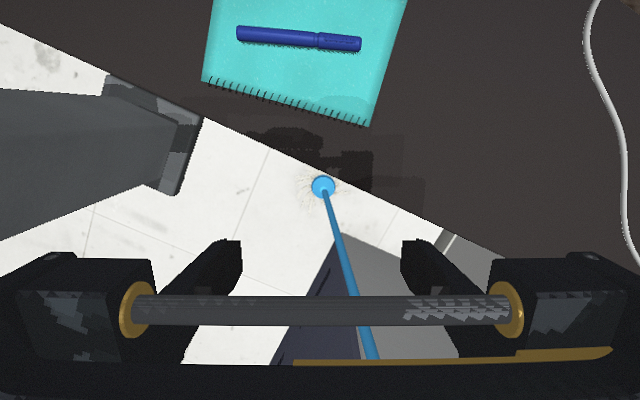

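The scene view shows the rack with black-capped vials at about (252,263), a purple vial at (312,249) and a red-capped vial at (328,243). The side view shows purple (345,236), red (349,228) and pink (360,222), with the desiccator at (358,190). I'll crop those close up before measuring.

```bash
cat > h.py <<'E'
import numpy as np, cv2, pickle
from scipy.spatial.transform import Rotation as R
def pose(c, st=None):
    if 'T_tool_cam' in c and c['T_tool_cam'] is not None:
        T=np.eye(4);T[:3,:3]=R.from_rotvec(st['tcp_rot']).as_matrix();T[:3,3]=st['tool_pos']
        T=T@c['T_tool_cam'];return T[:3,:3],T[:3,3]
    return R.from_rotvec(c['orientation']).as_matrix(),np.array(c['position'])
def ray(c,uv,st=None):
    K=c['intrinsics'];uv=np.atleast_2d(np.asarray(uv,float))
    # k1 model: x_d = x(1+k1 r^2), undistort by OpenCV
    p=cv2.undistortPoints(uv.reshape(-1,1,2),K,np.array([c['k1'],0,0,0.]))[:,0]
    Rm,o=pose(c,st);d=np.c_[p,np.ones(len(p))]
    return o,d@Rm.T      # d has unit depth along optical axis
def plane(c,uv,z,st=None):
    o,d=ray(c,uv,st);return o+d*((z-o[2])/d[:,2])[:,None]
def pts(c,mask,st=None):
    v,u=np.nonzero(mask&(c['z_map']>0));o,d=ray(c,np.c_[u,v],st)
    return o+d*c['z_map'][v,u][:,None],np.c_[u,v]
def tri(rays):
    A=np.zeros((3,3));b=np.zeros(3)
    for o,d in rays:
        d=d/np.linalg.norm(d);P=np.eye(3)-np.outer(d,d);A+=P;b+=P@o
    x=np.linalg.solve(A,b)
    res=[np.linalg.norm((np.eye(3)-np.outer(d,d)/(d@d))@(x-o)) for o,d in rays]
    return x,res
def proj(c,X,st=None):
    Rm,o=pose(c,st);q=(np.atleast_2d(X)-o)@Rm
    r,_=cv2.projectPoints(q.reshape(-1,1,3),np.zeros(3),np.zeros(3),c['intrinsics'],np.array([c['k1'],0,0,0.]));return r[:,0]
E
python3 - <<'E'
from h import *
a=cv2.imread('pics/scene0.png')[215:295,205:365];b=cv2.imread('pics/side0.png')[145:295,270:420]
a=cv2.resize(a,None,fx=4,fy=4,interpolation=cv2.INTER_CUBIC);b=cv2.resize(b,None,fx=4,fy=4,interpolation=cv2.INTER_CUBIC)
cv2.imwrite('pics/cropA.png',a);cv2.imwrite('pics/cropB.png',b)
E
```

```text
(no output)
```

View pics/cropA.png

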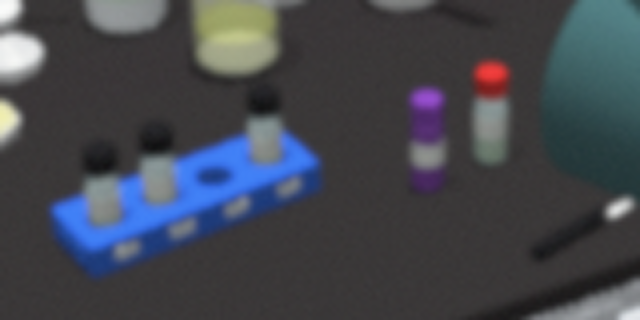

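View pics/cropB.png

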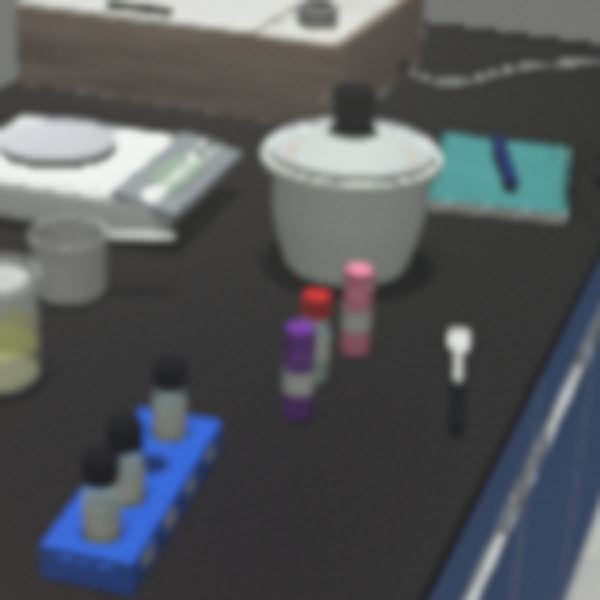

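The candidates are red (scene 328,243; side 349,228: clear glass, white label, green filling), purple (312,249; 345,236) and pink (side 360,222 only). The red one fits the description. The black knob is visible only in the side view, at about (359,172). Next I'll do a coarse localisation.

```bash
python3 - <<'E'
from h import *
np.set_printoptions(precision=4,suppress=True)
S=pickle.load(open('scene0.pkl','rb'));D=pickle.load(open('side0.pkl','rb'))
def hsv(c): return cv2.cvtColor(c['image'],cv2.COLOR_BGR2HSV)
def box(m,x0,y0,x1,y1):
    r=np.zeros_like(m);r[y0:y1,x0:x1]=m[y0:y1,x0:x1];return r
for nm,lo,hi in [('red',None,None),('purple',(125,80,40),(150,255,255)),('pink',(155,50,60),(174,200,255))]:
    cs=[]
    for c,b in [(S,(290,225,345,265)),(D,(330,205,380,255))]:
        h=hsv(c)
        m=((h[...,0]<8)|(h[...,0]>174))&(h[...,1]>120)&(h[...,2]>80) if nm=='red' else cv2.inRange(h,lo,hi)>0
        m=box(m,*b)
        P,uv=pts(c,m)
        if len(P): print(nm,len(P),'uvmean',uv.mean(0),'uvmin',uv.min(0),uv.max(0),'med xyz',np.median(P,0),'zmax',P[:,2].max()); cs.append(ray(c,uv.mean(0))); cs[-1]=(cs[-1][0],cs[-1][1][0])
    if len(cs)==2: print('tri',*tri(cs))
# rack
for n,c in [('S',S),('D',D)]:
    h=hsv(c);m=cv2.inRange(h,(105,180,120),(120,255,255))>0
    m=box(m,*((215,245,290,282) if n=='S' else (275,240,330,292)))
    P,uv=pts(c,m);t=P[abs(P[:,2]-0.024)<0.004]
    r=cv2.minAreaRect((t[:,:2]*1000).astype(np.float32));print(n,'rack',len(t),np.median(P[:,2]),r)
# knob side
h=hsv(D);m=box(h[...,2]<45,345,160,372,183);P,uv=pts(D,m)
print('knob',len(P),np.median(P,0),P.min(0),P.max(0),uv.min(0),uv.max(0))
# black caps
for n,c,b in [('S',S,(215,230,290,275)),('D',D,(275,230,330,292))]:
    m=np.zeros(c['z_map'].shape,bool);m[b[1]:b[3],b[0]:b[2]]=1
    P,uv=pts(c,m);t=P[(P[:,2]>0.06)&(P[:,2]<.09)&(hsv(c)[uv[:,1],uv[:,0],2]<50)]
    print(n,len(t));
    from scipy.cluster.hierarchy import fclusterdata
    l=fclusterdata(t[:,:2],0.02,'distance')
    for k in set(l): print(t[l==k].mean(0),(l==k).sum(),t[l==k][:,2].max())
E
```

```text
red 73 uvmean [327.3425 234.0137] uvmin [323 230] [332 238] med xyz [ 0.4493 -0.0071  0.0679] zmax 0.07880570213192839
red 54 uvmean [348.7222 219.6852] uvmin [345 216] [353 223] med xyz [ 0.4516 -0.0062  0.0686] zmax 0.0744016024225983
tri [ 0.4497 -0.0073  0.0707] [np.float64(4.949117918268621e-05), np.float64(4.949117918258419e-05)]
purple 163 uvmean [311.3129 247.1411] uvmin [307 236] [316 262] med xyz [0.4362 0.054  0.0493] zmax 0.0784802395365255
purple 125 uvmean [344.056 234.872] uvmin [341 224] [348 249] med xyz [0.44   0.0572 0.0529] zmax 0.07492141627336019
tri [0.442  0.0512 0.047 ] [np.float64(0.00029407367658719805), np.float64(0.0002940736765871217)]Traceback (most recent call last):
  File "<stdin>", line 13, in <module>
  File "h.py", line 17, in pts
    v,u=np.nonzero(mask&(c['z_map']>0));o,d=ray(c,np.c_[u,v],st)
                                            ~~~^^^^^^^^^^^^^^^^^
  File "h.py", line 11, in ray
    p=cv2.undistortPoints(uv.reshape(-1,1,2),K,np.array([c['k1'],0,0,0.]))[:,0]
      ~~~~~~~~~~~~~~~~~~~^^^^^^^^^^^^^^^^^^^^^^^^^^^^^^^^^^^^^^^^^^^^^^^^^
cv2.error: OpenCV(4.12.0) /io/opencv/modules/calib3d/src/undistort.dispatch.cpp:347: error: (-215:Assertion failed) CV_IS_MAT(_src) && CV_IS_MAT(_dst) && (_src->rows == 1 || _src->cols == 1) && (_dst->rows == 1 || _dst->cols == 1) && _src->cols + _src->rows - 1 == _dst->rows + _dst->cols - 1 && (CV_MAT_TYPE(_src->type) == CV_32FC2 || CV_MAT_TYPE(_src->type) == CV_64FC2) && (CV_MAT_TYPE(_dst->type) == CV_32FC2 || CV_MAT_TYPE(_dst->type) == CV_64FC2) in function 'cvUndistortPointsInternal'
```

```bash
cat > coarse.py <<'E'
from h import *
np.set_printoptions(precision=4,suppress=True)
S=pickle.load(open('scene0.pkl','rb'));D=pickle.load(open('side0.pkl','rb'))
def hsv(c): return cv2.cvtColor(c['image'],cv2.COLOR_BGR2HSV)
def box(m,x0,y0,x1,y1):
    r=np.zeros_like(m);r[y0:y1,x0:x1]=m[y0:y1,x0:x1];return r
h=hsv(D);m=box(cv2.inRange(h,(155,50,60),(174,200,255))>0,350,205,372,240);P,uv=pts(D,m);print('pink',len(P),np.median(P,0),P[:,2].max())
for n,c in [('S',S),('D',D)]:
    h=hsv(c);m=cv2.inRange(h,(105,150,90),(120,255,255))>0
    m=box(m,*((215,245,290,287) if n=='S' else (275,240,330,292)))
    P,uv=pts(c,m);t=P[abs(P[:,2]-0.024)<0.005]
    r=cv2.minAreaRect((t[:,:2]*1000).astype(np.float32));print(n,'rack',len(P),len(t),np.median(P[:,2]),r)
h=hsv(D);m=box(h[...,2]<45,345,160,372,183);P,uv=pts(D,m)
print('knob',len(P),np.median(P,0),P.min(0),P.max(0),uv.min(0),uv.max(0))
from scipy.cluster.hierarchy import fclusterdata
for n,c,b in [('S',S,(215,230,290,275)),('D',D,(275,230,330,292))]:
    m=np.zeros(c['z_map'].shape,bool);m[b[1]:b[3],b[0]:b[2]]=1
    P,uv=pts(c,m);k=(P[:,2]>0.06)&(P[:,2]<.09)&(hsv(c)[uv[:,1],uv[:,0],2]<70);t=P[k];tu=uv[k]
    l=fclusterdata(t[:,:2],0.012,'distance')
    for k in set(l):
        if (l==k).sum()>15: print(n,t[l==k].mean(0),(l==k).sum(),t[l==k][:,2].max(),tu[l==k].mean(0))
E
python3 coarse.py
```

```text
pink 145 [ 0.4363 -0.0641  0.0435] 0.0746218615187747
S rack 845 568 0.022109780548521196 ((491.7978210449219, 221.20611572265625), (69.13616180419922, 186.68258666992188), 7.0564961433410645)
D rack 664 482 0.023317994203497283 ((493.76519775390625, 217.96282958984375), (61.51781463623047, 188.28692626953125), 6.248097896575928)Traceback (most recent call last):
  File "coarse.py", line 13, in <module>
    h=hsv(D);m=box(h[...,2]<45,345,160,372,183);P,uv=pts(D,m)
                                                     ~~~^^^^^
  File "h.py", line 17, in pts
    v,u=np.nonzero(mask&(c['z_map']>0));o,d=ray(c,np.c_[u,v],st)
                                            ~~~^^^^^^^^^^^^^^^^^
  File "h.py", line 11, in ray
    p=cv2.undistortPoints(uv.reshape(-1,1,2),K,np.array([c['k1'],0,0,0.]))[:,0]
      ~~~~~~~~~~~~~~~~~~~^^^^^^^^^^^^^^^^^^^^^^^^^^^^^^^^^^^^^^^^^^^^^^^^^
cv2.error: OpenCV(4.12.0) /io/opencv/modules/calib3d/src/undistort.dispatch.cpp:347: error: (-215:Assertion failed) CV_IS_MAT(_src) && CV_IS_MAT(_dst) && (_src->rows == 1 || _src->cols == 1) && (_dst->rows == 1 || _dst->cols == 1) && _src->cols + _src->rows - 1 == _dst->rows + _dst->cols - 1 && (CV_MAT_TYPE(_src->type) == CV_32FC2 || CV_MAT_TYPE(_src->type) == CV_64FC2) && (CV_MAT_TYPE(_dst->type) == CV_32FC2 || CV_MAT_TYPE(_dst->type) == CV_64FC2) in function 'cvUndistortPointsInternal'
```

```bash
sed -i 's/h\[...,2\]<45/h[...,2]<75/; s/,2\]<70)/,2]<90)/' coarse.py; python3 coarse.py
```

```text
pink 145 [ 0.4363 -0.0641  0.0435] 0.0746218615187747
S rack 845 568 0.022109780548521196 ((491.7978210449219, 221.20611572265625), (69.13616180419922, 186.68258666992188), 7.0564961433410645)
D rack 664 482 0.023317994203497283 ((493.76519775390625, 217.96282958984375), (61.51781463623047, 188.28692626953125), 6.248097896575928)
knob 196 [ 0.5133 -0.2388  0.1412] [ 0.486  -0.8559 -0.0064] [ 0.6376 -0.2183  0.1738] [353 160] [371 177]
S [0.4968 0.1579 0.0754] 64 0.08265839798608121 [269.8906 239.7812]
S [0.4805 0.2865 0.0758] 69 0.0827155017692236 [229.8551 254.5072]
S [0.4868 0.2436 0.0752] 62 0.08385480235405374 [243.5    249.4516]
D [0.4993 0.1581 0.0738] 67 0.08116633446960747 [311.5522 238.209 ]
D [0.4846 0.2875 0.0759] 94 0.08358280763301879 [294.4043 261.    ]
D [0.4906 0.2453 0.0747] 75 0.08330653721762282 [300.0533 253.0267]
```

Coarse results:

| Item | Position (m) | Check |
|---|---|---|
| Red vial cap | (0.450, -0.007, 0.071) | Height fits 75 mm. The purple and pink look-alikes stand 58 mm either side in y. |
| Rack | about (0.493, 0.220), yaw about 6.6° | Size is right. |
| Empty hole | about (0.493, 0.202) | Next to vial_a, at rack y = -22 mm. |
| Lid knob | about (0.513, -0.24) | Side view only. |

I'll refine these with two wrist views.

```bash
cat >> h.py <<'E'
def down(yaw,sgn=1):
    y=sgn*np.array([np.cos(yaw),np.sin(yaw),0]);x=np.array([0,0,-1.]);z=np.cross(x,y)
    return R.from_matrix(np.c_[x,y,z]).as_rotvec()
def snap(tag):
    from cell import manip,cams
    st=manip.state();c=cams.capture('wrist');cv2.imwrite(f'pics/{tag}.png',c['image']);pickle.dump((c,st),open(f'{tag}.pkl','wb'));return c,st
E
python3 - <<'E'
from h import *
from cell import manip,inverse_kinematics as ik
np.set_printoptions(precision=3,suppress=True)
print(R.from_rotvec(manip.state()['tcp_rot']).as_matrix())
yw=np.radians(6.7)
for p in [(0.47,0.13,0.25),(0.45,-0.007,0.05),(0.493,0.202,0.05),(0.51,-0.235,0.16)]:
    for s in (1,-1): print(p,s,ik(p,down(yw,s)))
yw=np.radians(6.7)
manip.move_pose((0.288,-0.61,0.32),manip.state()['tcp_rot'])
# camera on -y side: tool z = +y -> y=(-c,-s)
for s in (-1,):
    manip.move_pose((0.47,0.14,0.25),down(yw,s))
    print(manip.state()['clock'],manip.state()['tool_pos']);snap('w1')
    manip.move_linear((0.47,0.08,0.25),rate=0.2)
    print(manip.state()['clock'],manip.state()['tool_pos']);snap('w2')
E
```

```text
[[-0.001  0.427 -0.904]
 [ 0.002 -0.904 -0.427]
 [-1.    -0.002 -0.   ]]
(0.47, 0.13, 0.25) 1 [ 0.219 -0.103  1.978  0.     1.267  0.102]
(0.47, 0.13, 0.25) -1 None
(0.45, -0.007, 0.05) 1 [-0.071  0.046  2.242  0.     0.854 -0.188]
(0.45, -0.007, 0.05) -1 None
(0.493, 0.202, 0.05) 1 [0.342 0.194 2.073 0.    0.875 0.225]
(0.493, 0.202, 0.05) -1 None
(0.51, -0.235, 0.16) 1 [-0.476  0.114  1.932  0.     1.096 -0.593]
(0.51, -0.235, 0.16) -1 [-0.476  0.114  1.932  0.     1.096  2.549]Traceback (most recent call last):
  File "<stdin>", line 12, in <module>
cell.IKError: the arm cannot take that pose within its joint ranges
```

```bash
python3 - <<'E'
from h import *
from cell import manip
yw=np.radians(6.7)
manip.move_pose((0.47,0.10,0.25),down(yw))
print(manip.state()['clock'],manip.state()['tool_pos']);snap('w1')
manip.move_linear((0.47,0.05,0.25),rate=0.2)
print(manip.state()['clock'],manip.state()['tool_pos']);snap('w2')
E
```

```text
3.1833 [0.47039286 0.09944599 0.2501395 ]
3.6333 [0.47015013 0.04938353 0.25003763]
```

View pics/w1.png

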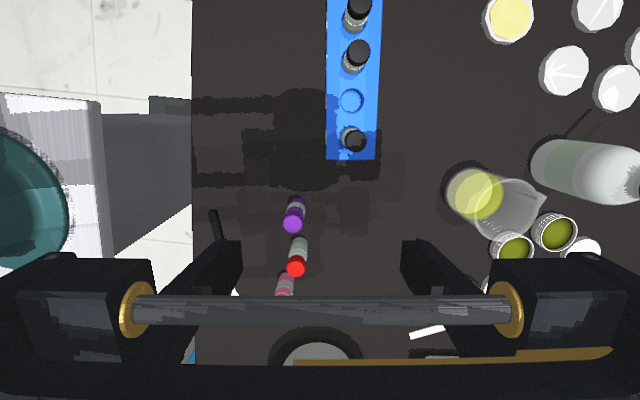

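View pics/w2.png

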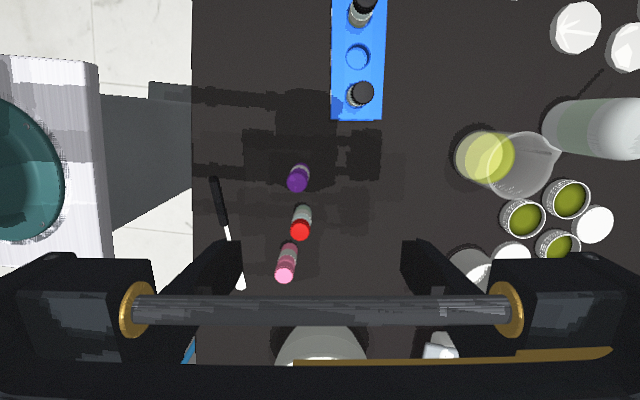

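Wrist view w1 shows the red cap at (296,268), the free hole at (351,100), purple at (293,222) and pink at (285,287). In w2 the red cap is at (300,230) and the hole at (358,56). The red vial stands between the look-alikes. Now the precise triangulation.

```bash
cat > meas.py <<'E'
from h import *
np.set_printoptions(precision=4,suppress=True)
W=[pickle.load(open(f'{t}.pkl','rb')) for t in ('w1','w2')]
ims=[]
red=[];hole=[]
for (c,st),rb,hb in zip(W,[(275,245,320,285),(280,212,322,250)],[(333,82,368,118),(340,38,376,74)]):
    im=c['image'];h=cv2.cvtColor(im,cv2.COLOR_BGR2HSV)
    m=(((h[...,0]<8)|(h[...,0]>174))&(h[...,1]>140)).astype(np.uint8)*255
    mb=np.zeros_like(m);mb[rb[1]:rb[3],rb[0]:rb[2]]=m[rb[1]:rb[3],rb[0]:rb[2]]
    v=h[...,2]; print('red V levels',np.percentile(v[mb>0],[5,25,50,75,95]))
    P,uv=pts(c,mb>0,st); top=P[:,2]>np.percentile(P[:,2],90)-0.004
    print('z',np.percentile(P[:,2],[5,50,95]), 'top pts mean',P[top].mean(0),top.sum())
    red.append(uv[top].mean(0))
    cr=im[rb[1]:rb[3],rb[0]:rb[2]];ims.append(cv2.resize(cr,(300,300),interpolation=cv2.INTER_NEAREST))
    cr=im[hb[1]:hb[3],hb[0]:hb[2]];ims.append(cv2.resize(cr,(300,300),interpolation=cv2.INTER_NEAREST))
cv2.imwrite('pics/crops.png',np.vstack([np.hstack(ims[:2]),np.hstack(ims[2:])]))
x,res=tri([(lambda r:(r[0],r[1][0]))(ray(c,u,st)) for (c,st),u in zip(W,red)])
print('red top tri',x,res,red)
E
python3 meas.py
```

```text
red V levels [110.3 124.  244.  246.  249. ]
z [0.0175 0.0741 0.0755] top pts mean [ 0.4521 -0.0092  0.0744] 252
red V levels [111.85 150.25 237.   240.   244.  ]
z [-0.0001  0.0743  0.0756] top pts mean [ 0.4514 -0.0091  0.0745] 263
red top tri [ 0.4518 -0.0088  0.0752] [np.float64(0.00038998216429531735), np.float64(0.00038998216429542414)] [array([295.7619, 267.7897]), array([299.1597, 230.4106])]
```

View pics/crops.png

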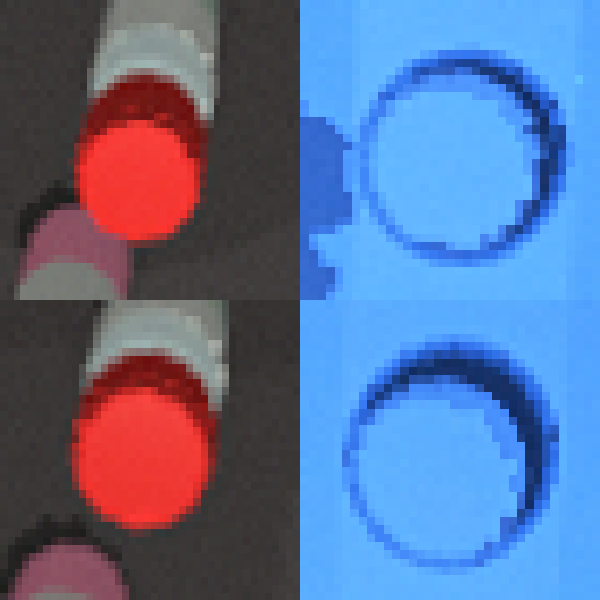

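The crops show a round red top face and a clear dark ring at the hole mouth in both views, so I'll fit the hole with ellipses. I'll also use the depth map for the rack top and the neighbours' caps.

```bash
cat > meas2.py <<'E'
from h import *
np.set_printoptions(precision=4,suppress=True)
W=[pickle.load(open(f'{t}.pkl','rb')) for t in ('w1','w2')]
hc=[];rc=[]
one=lambda r:(r[0],r[1][0])
for (c,st),hb,rb in zip(W,[(339,86,366,116),(344,41,373,73)],[(275,245,320,285),(280,212,322,250)]):
    im=c['image'];v=im[...,0].astype(int)  # blue
    sub=im[hb[1]:hb[3],hb[0]:hb[2]].astype(int); bg=np.percentile(sub[...,1],70)
    m=(sub[...,1]<bg-14).astype(np.uint8)
    cn,_=cv2.findContours(m,cv2.RETR_EXTERNAL,cv2.CHAIN_APPROX_NONE)
    p=np.vstack([k for k in cn if len(k)>4]);hl=cv2.convexHull(p)
    e=cv2.fitEllipse(hl);ctr=np.array(e[0])+[hb[0],hb[1]];hc.append(ctr)
    X=plane(c,ctr,0.024,st)[0];rim=plane(c,hl[:,0]+np.array(hb[:2]),0.024,st)
    print('hole',ctr,e[1],'on z=.024:',X,'rim extents',np.ptp(rim[:,:2],0))
    h=cv2.cvtColor(im,cv2.COLOR_BGR2HSV);b=np.zeros(m.shape)
    mm=(((h[...,0]<8)|(h[...,0]>174))&(h[...,1]>140)&(h[...,2]>200)).astype(np.uint8)
    s=mm[rb[1]:rb[3],rb[0]:rb[2]];cn,_=cv2.findContours(s,cv2.RETR_EXTERNAL,cv2.CHAIN_APPROX_NONE)
    k=max(cn,key=cv2.contourArea);e=cv2.fitEllipse(cv2.convexHull(k));ctr=np.array(e[0])+rb[:2];rc.append(ctr)
    rim=plane(c,k[:,0]+np.array(rb[:2]),0.075,st);print('cap',ctr,'z=.075:',plane(c,ctr,0.075,st)[0],'ext',np.ptp(rim[:,:2],0))
    # rack top from depth
    bl=cv2.inRange(h,(98,120,90),(122,255,255))>0;bl[:, :300]=0;bl[:,400:]=0;bl[170:]=0
    P,uv=pts(c,bl,st);t=P[abs(P[:,2]-0.024)<0.004];r=cv2.minAreaRect((t[:,:2]*1000).astype(np.float32));print('rack',len(t),np.median(t[:,2]),r)
print('hole tri',*tri([one(ray(c,u,st)) for (c,st),u in zip(W,hc)]))
print('cap tri',*tri([one(ray(c,u,st)) for (c,st),u in zip(W,rc)]))
# caps by depth
for c,st in W:
    m=np.zeros((400,640),bool);m[:175,320:390]=1
    P,uv=pts(c,m,st);t=P[(P[:,2]>0.078)&(P[:,2]<.085)]
    from scipy.cluster.hierarchy import fclusterdata
    l=fclusterdata(t[:,:2],0.01,'distance')
    for k in set(l):
        if (l==k).sum()>60: print('cap',t[l==k].mean(0),(l==k).sum(),np.ptp(t[l==k],0))
E
python3 meas2.py
```

```text
hole [351.206  100.5082] (25.088258743286133, 26.807506561279297) on z=.024: [0.4968 0.1953 0.024 ] rim extents [0.0304 0.0297]
cap [295.1388 268.5859] z=.075: [ 0.4515 -0.01    0.075 ] ext [0.0212 0.0213]
rack 5908 0.02395255571917368 ((495.1138000488281, 214.75242614746094), (62.90931701660156, 179.1904754638672), 6.2653093338012695)
hole [357.6991  55.9058] (25.585905075073242, 28.233314514160156) on z=.024: [0.4973 0.1955 0.024 ] rim extents [0.0298 0.0304]
cap [299.087  231.4415] z=.075: [ 0.4514 -0.0102  0.075 ] ext [0.0208 0.0218]
rack 4668 0.023927979038766783 ((498.3182067871094, 188.76739501953125), (62.844444274902344, 131.85598754882812), 6.844613552093506)
hole tri [0.4969 0.1951 0.0261] [np.float64(0.0002454476983515991), np.float64(0.00024544769835151766)]
cap tri [ 0.4514 -0.0105  0.0742] [np.float64(3.991845277676015e-05), np.float64(3.9918452776761775e-05)]
cap [0.5016 0.1518 0.0808] 355 [0.0228 0.0216 0.0047]
cap [0.4922 0.2386 0.0807] 455 [0.0227 0.0227 0.0049]
cap [0.4879 0.2783 0.0807] 293 [0.0231 0.0141 0.0048]
cap [0.5017 0.1516 0.0808] 420 [0.0231 0.0234 0.0057]
cap [0.4931 0.2317 0.0805] 146 [0.0212 0.0084 0.0054]
```

The wrist measurements agree with each other:

| Item | Position (m) | Check |
|---|---|---|
| Red cap top | (0.4514, -0.0102, 0.074) | Expected height 0.075. |
| Hole | (0.4969, 0.1953, 0.026) | Expected height 0.024. It matches the midpoint of caps a and b to under 1 mm. |
| Rack yaw | about 6.3° | From the rack edge and the cap line. |

The far scene and side views sit 4–6 mm off from these, so I trust the wrist. Now the grasp.

```bash
python3 - <<'E'
from h import *
from cell import manip
np.set_printoptions(precision=4,suppress=True)
o=down(np.radians(6.3)); p=(0.4514,-0.0102)
def pr(t): s=manip.state();print(t,round(s['clock'],2),s['tool_pos'],s['contact_force'],round(s['gripper_width'],4))
manip.set_gripper(0.06)
manip.move_pose((*p,0.15),o);pr('above')
manip.move_linear((*p,0.027),rate=0.15);pr('down')
manip.set_gripper(0.0,force=12);pr('grip')
manip.move_linear((*p,0.16),rate=0.15);pr('up');snap('w3')
E
```

```text
above 4.81 [ 0.4518 -0.0102  0.1505] [ 0.641  -0.2707  0.7694] 0.06
down 5.78 [ 0.4528 -0.0101  0.0281] [ 0.0666 -0.4061  1.0549] 0.06
grip 6.41 [ 0.4515 -0.0102  0.0272] [0.1012 1.169  1.1221] 0.0235
up 7.44 [ 0.4505 -0.0101  0.1589] [ 0.1729  0.2407 -0.613 ] 0.0232
```

View pics/w3.png

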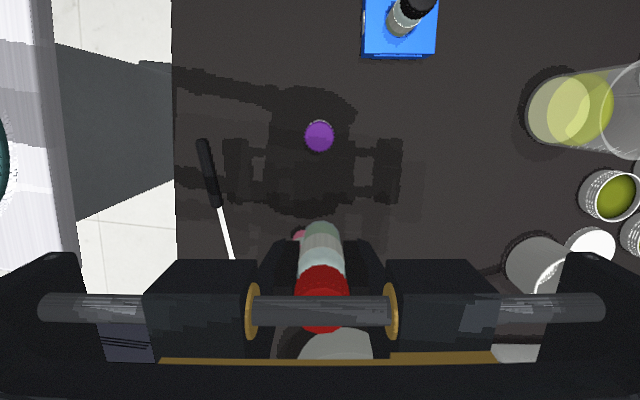

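The wrist picture shows the red cap and glass centred between the pads at about (322,285), with the green filling towards the top and the vial still upright. Before placing it, I'll check its offset in the tool frame.

```bash
python3 - <<'E'
from h import *
np.set_printoptions(precision=4,suppress=True)
c,st=pickle.load(open('w3.pkl','rb'))
h=cv2.cvtColor(c['image'],cv2.COLOR_BGR2HSV)
m=(((h[...,0]<8)|(h[...,0]>174))&(h[...,1]>120));m[:262]=0;m[335:]=0;m[:,:285]=0;m[:,365:]=0
K=c['intrinsics'];T=c['T_tool_cam']
def tool(uv,z):
    p=cv2.undistortPoints(uv.reshape(-1,1,2).astype(float),K,np.array([c['k1'],0,0,0.]))[:,0]
    return (np.c_[p,np.ones(len(p))]*z[:,None])@T[:3,:3].T+T[:3,3]
v,u=np.nonzero(m);P=tool(np.c_[u,v],c['z_map'][v,u]);ok=(P[:,0]<0)&(P[:,0]>-0.08)
print('cap tool extents',np.percentile(P[ok],[2,50,98],axis=0))
for r in (270,275,280,285,315,320,325):
    cc=u[v==r]; print(r,cc.min(),cc.max(),(cc.min()+cc.max())/2, np.median(c['z_map'][r,cc]))
# axis: glass rows
g=np.zeros_like(m)
for r in range(225,262,6):
    row=c['z_map'][r,285:365];k=np.nonzero((row>0)&(row<0.21))[0]+285
    print('row',r,k.min() if len(k) else None,k.max() if len(k) else None)
E
```

```text
cap tool extents [[-0.0484 -0.0101 -0.0113]
 [-0.0427  0.0005 -0.0088]
 [-0.03    0.0113  0.0101]]
270 305 337 321.0 0.12575278
275 301 342 321.5 0.122051716
280 296 346 321.0 0.119154364
285 295 348 321.5 0.11594996Traceback (most recent call last):
  File "<stdin>", line 13, in <module>
    return umr_minimum(a, axis, None, out, keepdims, initial, where)
ValueError: zero-size array to reduction operation minimum which has no identity
```

The cap centre in the tool frame is within 0.5 mm of the jaw centre, and the cap top is at the expected 48 mm. Next I'll carry it over and insert it, watching the force.

```bash
python3 - <<'E'
from h import *
from cell import manip
np.set_printoptions(precision=4,suppress=True)
p=np.array([0.4967,0.1952])
def pr(t): s=manip.state();print(t,round(s['clock'],2),s['tool_pos'],s['contact_force'],round(s['gripper_width'],4));return s
manip.move_linear((*p,0.16),rate=0.2)
manip.move_linear((*p,0.062),rate=0.12);manip.dwell(0.3)
s=pr('hover');f0=s['contact_force']; snap('w4')
for z in (0.052,0.048,0.044,0.040,0.036):
    manip.move_linear((*p,z),rate=0.05);s=pr(z)
    if np.linalg.norm(s['contact_force']-f0)>5: print('STOP');break
E
```

```text
hover 9.96 [0.4972 0.1954 0.0627] [-0.2873  0.2921 -0.5092] 0.0235
0.052 10.36 [0.496  0.195  0.0512] [ 1.0875 -0.1324  0.0227] 0.0235
0.048 10.61 [0.4964 0.1951 0.0476] [ 0.1918  0.3484 -0.0837] 0.0239
0.044 10.86 [0.4964 0.1951 0.0437] [-0.354  -0.253  -0.2314] 0.0233
0.04 11.11 [0.4964 0.1951 0.0396] [-0.1165  0.5831 -0.375 ] 0.0235
0.036 11.36 [0.4964 0.1951 0.0356] [0.52   0.4954 0.0363] 0.0233
```

View pics/w4.png

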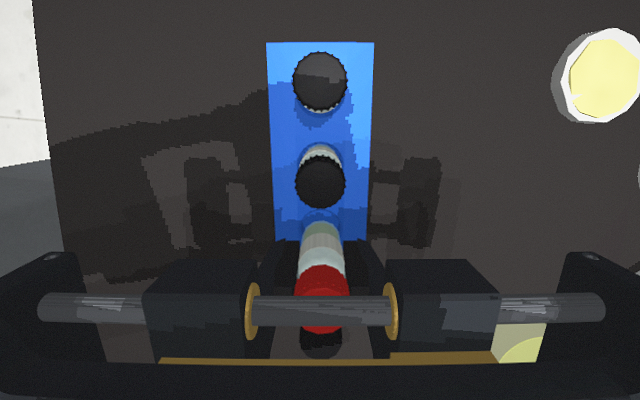

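The hover picture shows the vial lined up in the row, and it has gone 15 mm into the hole with no contact force. I'll lower it the last bit until it touches bottom, then release.

```bash
python3 - <<'E'
from h import *
from cell import manip
np.set_printoptions(precision=4,suppress=True)
p=np.array([0.4967,0.1952])
def pr(t): s=manip.state();print(t,round(s['clock'],2),s['tool_pos'],s['contact_force'],round(s['gripper_width'],4));return s
for z in (0.0345,0.0335,0.0325,0.032):
    manip.move_linear((*p,z),rate=0.03);s=pr(z)
    if s['contact_force'][2]>2: break
manip.set_gripper(0.036);manip.dwell(0.2);pr('open')
manip.set_gripper(0.06)
manip.move_linear((*p,0.16),rate=0.2);pr('up')
manip.move_linear((0.48,0.12,0.25),rate=0.25);manip.dwell(0.2);pr('view');snap('w5')
E
```

```text
0.0345 11.61 [0.4967 0.1952 0.0344] [-0.0875  0.0524 -0.2381] 0.0235
0.0335 11.86 [0.4967 0.1952 0.0335] [-0.0459 -0.2413 -0.2389] 0.0234
0.0325 12.11 [0.4969 0.1953 0.0331] [-2.2914  0.1897  5.0206] 0.0235
open 12.69 [0.4966 0.1952 0.0324] [-0.2921 -0.0029 -0.1992] 0.0363
up 14.02 [0.4959 0.1949 0.1589] [ 0.0834 -0.603  -0.4407] 0.0601
view 14.84 [0.479  0.1205 0.2478] [-0.2499  0.4727  0.8248] 0.0597
```

View pics/w5.png

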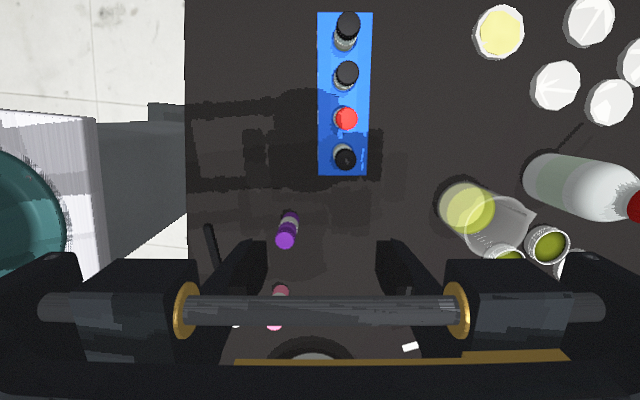

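The red cap now sits in the row at (346,118), between the black caps at (347,75) and (344,155), with purple and pink untouched. It bottomed at TCP z = 0.033, as predicted. I'll check the seating from depth and go on to view the lid from two places.

```bash
python3 - <<'E'
from h import *
from cell import manip
np.set_printoptions(precision=4,suppress=True)
c,st=pickle.load(open('w5.pkl','rb'));m=np.zeros((400,640),bool);m[:180,315:375]=1
P,uv=pts(c,m,st);k=(P[:,2]>0.072)&(P[:,2]<.09);t=P[k]
from scipy.cluster.hierarchy import fclusterdata
l=fclusterdata(t[:,:2],0.008,'distance')
for q in set(l):
    if (l==q).sum()>60: print('cap',t[l==q].mean(0),(l==q).sum(),uv[k][l==q].mean(0),np.percentile(t[l==q][:,2],[10,90]))
def pr(t): s=manip.state();print(t,round(s['clock'],2),s['tool_pos'],s['contact_force'],round(s['gripper_width'],4));return s
o=down(np.radians(6.3))
manip.move_linear((0.49,-0.22,0.32),rate=0.3);manip.dwell(0.2);pr('v6');snap('w6')
manip.move_linear((0.49,-0.28,0.32),rate=0.2);manip.dwell(0.2);pr('v7');snap('w7')
E
```

```text
cap [0.4967 0.1945 0.0807] 406 [345.835  118.3842] [0.0795 0.0818]
cap [0.5012 0.1527 0.0803] 376 [344.8617 159.0027] [0.079  0.0816]
cap [0.4919 0.2386 0.0804] 457 [346.8665  72.4705] [0.0791 0.0819]
cap [0.4874 0.2815 0.0802] 555 [348.0631  24.573 ] [0.0781 0.0819]
v6 16.4 [ 0.49   -0.2188  0.3198] [ 0.1186  0.3502 -0.3333] 0.06
v7 17.1 [ 0.49   -0.279   0.3201] [ 0.0898  1.3352 -0.3682] 0.0602
```

View pics/w6.png

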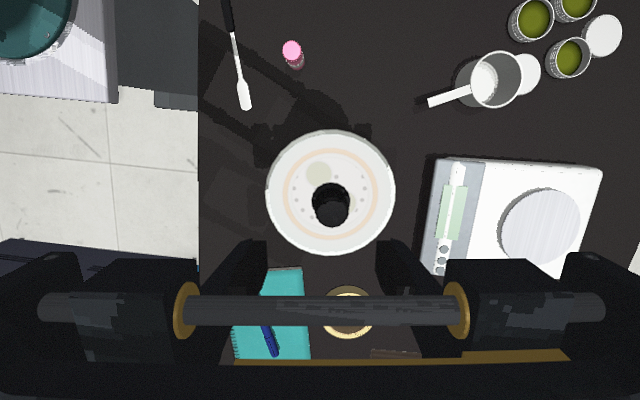

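View pics/w7.png

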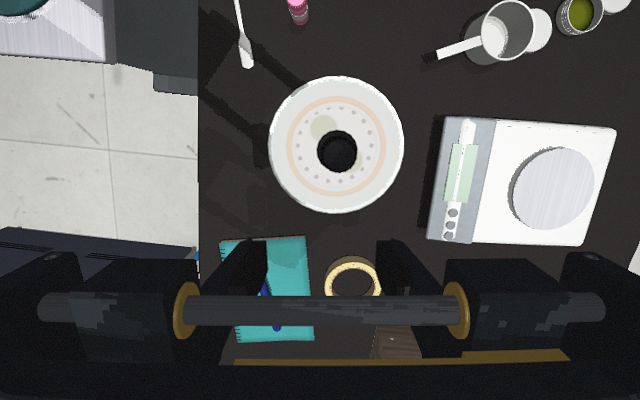

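The red cap is 80.7 mm up, level with the black caps at about 80.3 mm, so it is seated. The lid views show the black knob at (331,205) in w6 and (337,151) in w7, with the clear lid's rim around it.

```bash
python3 - <<'E'
from h import *
np.set_printoptions(precision=4,suppress=True)
W=[pickle.load(open(f'{t}.pkl','rb')) for t in ('w6','w7')]
one=lambda r:(r[0],r[1][0]);kc=[];lc=[];ims=[]
for (c,st),b,lb in zip(W,[(305,175,357,235),(310,122,363,178)],[(255,120,405,262),(260,65,412,222)]):
    v=c['image'].max(2)
    m=np.zeros((400,640),bool);m[b[1]:b[3],b[0]:b[2]]=(v<80)[b[1]:b[3],b[0]:b[2]]
    P,uv=pts(c,m,st);print('knob z pct',np.percentile(P[:,2],[2,25,50,75,98]))
    t=(P[:,2]>np.percentile(P[:,2],60)-0.005)
    tm=np.zeros((400,640),np.uint8);tm[uv[t][:,1],uv[t][:,0]]=1
    cn,_=cv2.findContours(tm,cv2.RETR_EXTERNAL,cv2.CHAIN_APPROX_NONE);k=max(cn,key=cv2.contourArea)
    e=cv2.fitEllipse(cv2.convexHull(k));kc.append(e[0]);print('knob top ell',e,'depth mean',P[t].mean(0),np.ptp(P[t],0),'plane .175',plane(c,e[0],.175,st)[0])
    # lid rim
    w=np.zeros((400,640),np.uint8);w[lb[1]:lb[3],lb[0]:lb[2]]=(v>120)[lb[1]:lb[3],lb[0]:lb[2]]
    cn,_=cv2.findContours(w,cv2.RETR_EXTERNAL,cv2.CHAIN_APPROX_NONE);k=max(cn,key=cv2.contourArea)
    hl=cv2.convexHull(k);e=cv2.fitEllipse(hl);lc.append(e[0]);X=plane(c,hl[:,0].astype(float),0.113,st)
    (cx,cy),r=cv2.minEnclosingCircle((X[:,:2]*1000).astype(np.float32));print('lid ell',e,'on .113:',cx,cy,r)
    ims.append(cv2.resize(c['image'][b[1]-10:b[3]+10,b[0]-10:b[2]+10],(360,380),interpolation=cv2.INTER_NEAREST))
print('knob tri',*tri([one(ray(c,u,st)) for (c,st),u in zip(W,kc)]))
print('rim tri',*tri([one(ray(c,u,st)) for (c,st),u in zip(W,lc)]))
cv2.imwrite('pics/knob.png',np.hstack(ims))
E
```

```text
knob z pct [0.1323 0.1512 0.1728 0.1738 0.1749]
knob top ell ((331.1698913574219, 210.32386779785156), (31.956958770751953, 32.883750915527344), 105.44895935058594) depth mean [ 0.5036 -0.239   0.1734] [0.0348 0.0344 0.0077] plane .175 [ 0.5034 -0.2384  0.175 ]
lid ell ((329.9170837402344, 192.34060668945312), (126.24720764160156, 130.45892333984375), 83.69884490966797) on .113: 504.021728515625 -240.05699157714844 82.21691131591797
knob z pct [0.132  0.1655 0.1732 0.1739 0.175 ]
knob top ell ((337.8996276855469, 154.3401641845703), (34.76591491699219, 35.2665901184082), 119.7602767944336) depth mean [ 0.5034 -0.2403  0.1735] [0.0353 0.0343 0.0079] plane .175 [ 0.5032 -0.2399  0.175 ]
lid ell ((335.7381286621094, 144.19464111328125), (135.94081115722656, 138.12591552734375), 15.98391056060791) on .113: 504.0918884277344 -240.57891845703125 82.07856750488281
knob tri [ 0.5039 -0.2408  0.1675] [np.float64(0.0001288223033911242), np.float64(0.00012882230339122917)]
rim tri [ 0.5038 -0.2358  0.1096] [np.float64(1.8251726108189338e-06), np.float64(1.8251726107999403e-06)]
```

View pics/knob.png

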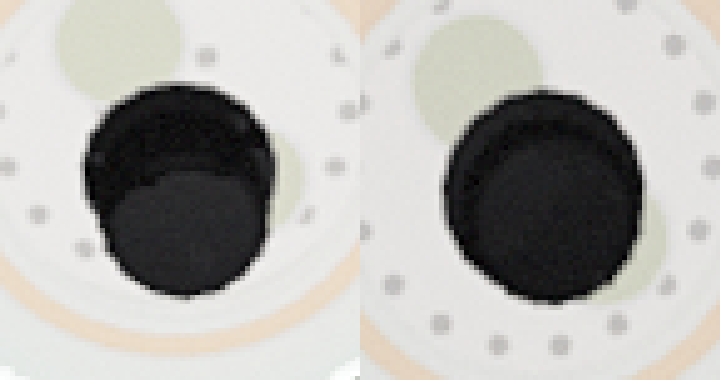

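The knob is at (0.5035, -0.240), with its top at 0.174 by depth (expected 0.175). The lid rim is concentric with it, at (0.504, -0.240). The triangulated knob height, 0.1675, is less exact over a 60 mm baseline, but the depth map and the rim fit agree with the expected value. I'll grasp it and pull in small steps while watching the force.

```bash
python3 - <<'E'
from h import *
from cell import manip
np.set_printoptions(precision=4,suppress=True)
p=np.array([0.5036,-0.2398])
def pr(t): s=manip.state();print(t,round(s['clock'],2),s['tool_pos'],s['contact_force'],s['moment'],round(s['gripper_width'],4));return s
manip.move_linear((*p,0.24),rate=0.15)
manip.move_linear((*p,0.16),rate=0.12);manip.dwell(0.2);s=pr('pre');f0=s['contact_force']
for z in (0.150,0.1445,0.139):
    manip.move_linear((*p,z),rate=0.04);s=pr(z)
    if s['contact_force'][2]-f0[2]>6: print('STOP');break
else:
    manip.set_gripper(0.0,force=50);manip.dwell(0.3);pr('grip')
snap('w8')
E
```

```text
pre 18.92 [ 0.5043 -0.2402  0.1612] [-0.1879  0.215   0.7823] [ 0.0145 -0.0623 -0.0254] 0.0599
0.15 19.32 [ 0.5032 -0.2396  0.1494] [ 0.9154 -0.4292 -0.6602] [-0.0577 -0.0909 -0.0244] 0.0603
0.1445 19.6 [ 0.5033 -0.2397  0.144 ] [-0.0142  0.2307  1.3023] [ 0.0107 -0.1027 -0.0115] 0.0601
0.139 19.88 [ 0.5033 -0.2396  0.1386] [ 0.6989  0.6474 -0.054 ] [-0.0392 -0.0804 -0.0233] 0.0601
grip 20.68 [ 0.5037 -0.2399  0.1392] [-0.4195  0.1705  1.1395] [-0.0737 -0.0871 -0.0049] 0.0349
```

View pics/w8.png

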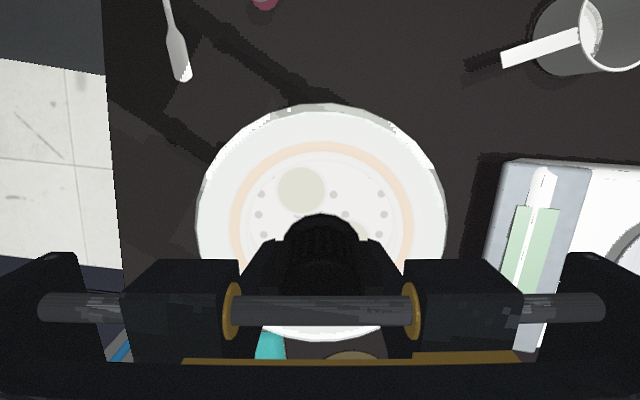

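The fingers hold the knob at 34.9 mm opening with no side load. Now a slow pull straight up.

```bash
python3 - <<'E'
from h import *
from cell import manip,cams
np.set_printoptions(precision=4,suppress=True)
p=np.array([0.5036,-0.2398]);z0=0.1392
def pr(t): s=manip.state();print(t,round(s['clock'],2),s['tool_pos'],s['contact_force'],round(s['gripper_width'],4));return s
pickle.dump(cams.capture('side'),open('sideA.pkl','wb'))
for dz in (1,2,3,4,5,6,7,8,10,12,14,16,18,20):
    manip.move_linear((*p,z0+dz/1000),rate=0.02);s=pr(dz)
    if abs(s['contact_force'][2])>40: print('STOP');break
E
```

```text
1 21.03 [ 0.503  -0.2395  0.1392] [ 0.9831 -0.7559 -4.7598] 0.0345
2 21.28 [ 0.503  -0.2394  0.1402] [ 1.0106 -0.522  -7.5613] 0.0344
3 21.53 [ 0.5028 -0.2393  0.1413] [  0.2443   0.4947 -12.0139] 0.0349
4 21.78 [ 0.5034 -0.2397  0.1432] [ 0.2954 -0.5766 -9.2966] 0.0346
5 22.03 [ 0.5043 -0.2402  0.1458] [-1.4232  0.5924 -0.5064] 0.0348
6 22.28 [ 0.5043 -0.2402  0.1467] [-1.8399  0.5285  1.7451] 0.0347
7 22.53 [ 0.5042 -0.2401  0.147 ] [-1.0907  0.2514  3.9148] 0.0345
8 22.78 [ 0.5039 -0.24    0.1475] [-0.218   0.4846  2.1542] 0.0345
10 23.03 [ 0.5035 -0.2398  0.1487] [ 0.0606 -0.1188 -1.615 ] 0.0347
12 23.28 [ 0.5032 -0.2396  0.1507] [-0.4278  0.1008 -4.6273] 0.035
14 23.53 [ 0.5036 -0.2398  0.1533] [-0.546  -0.2724 -2.9075] 0.0343
16 23.78 [ 0.5037 -0.2399  0.1554] [-0.2967  0.3262 -4.4663] 0.0342
18 24.03 [ 0.5038 -0.2399  0.1575] [-0.5566  0.1221 -2.9393] 0.0346
20 24.28 [ 0.5037 -0.2399  0.1594] [-0.1538  0.5219 -4.2448] 0.035
```

It broke free at about 12 N with no jump. The tool now carries about 3.5 N, which is the lid's weight, and has risen 20 mm. I'll check for slip, level and clearance from the images.

```bash
python3 - <<'E'
from h import *
from cell import manip,cams
np.set_printoptions(precision=4,suppress=True)
c,st=snap('w9');print(st['clock'],st['tool_pos'],st['contact_force'],st['moment'],st['tcp_rot'])
D=cams.capture('side');pickle.dump(D,open('sideB.pkl','wb'))
A=pickle.load(open('sideA.pkl','rb'))
cv2.imwrite('pics/sideAB.png',np.hstack([cv2.resize(x['image'][140:230,310:410],(400,360),interpolation=cv2.INTER_CUBIC) for x in (A,D)]))
# lid dome / rim heights & level from wrist depth, before (w8) and after (w9)
for t in ('w8','w9'):
    c,st=pickle.load(open(t+'.pkl','rb'));m=np.zeros((400,640),bool);m[95:345,190:450]=(c['image'].min(2)>150)[95:345,190:450]
    P,uv=pts(c,m,st);d=np.hypot(P[:,0]-.5036,P[:,1]+.2399)
    for lo,hi in ((.030,.045),(.045,.06),(.064,.074)):
        k=(d>lo)&(d<hi)&(P[:,2]>.09);Q=P[k];C=np.c_[Q[:,0]-.5036,Q[:,1]+.2399,np.ones(len(Q))]
        s=np.linalg.lstsq(C,Q[:,2],rcond=None)[0];print(t,lo,k.sum(),'tilt deg',np.degrees(s[:2]),'z',s[2],np.median(Q[:,2]))
E
```

```text
24.2833 [ 0.5037 -0.2399  0.1594] [-0.1538  0.5219 -4.2448] [-0.0651 -0.1235  0.0323] [ 1.1279  1.2587 -1.1277]
w8 0.03 5446 tilt deg [ 0.3047 -0.7668] z 0.12837242527334677 0.12794846071976462
w8 0.045 8283 tilt deg [ 0.2043 -0.5958] z 0.12543358807901014 0.1250980005542961
w8 0.064 7400 tilt deg [ 0.2198 -0.2877] z 0.12047621124273977 0.12029289096346327
w9 0.03 5451 tilt deg [ 0.252  -0.5388] z 0.14847199416608786 0.1481693935190657
w9 0.045 8271 tilt deg [ 0.2299 -0.5927] z 0.14567473776957793 0.14534653004861542
w9 0.064 7432 tilt deg [ 0.2343 -0.2687] z 0.14070275480601485 0.14052167224729623
```

View pics/sideAB.png

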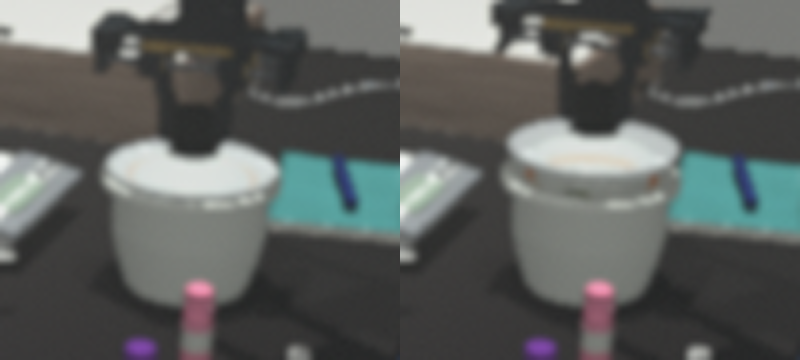

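View pics/w9.png

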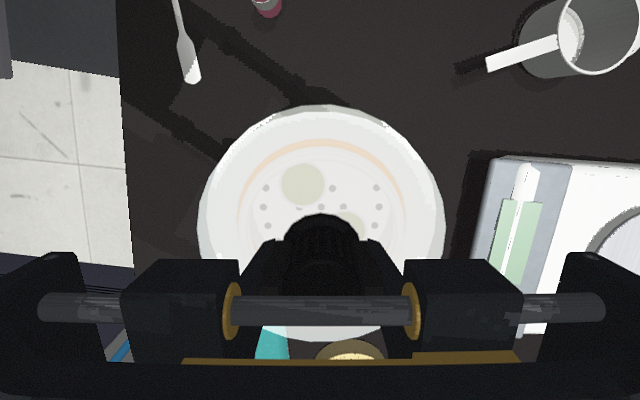

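The lid rose 20.2 mm with its tilt unchanged (within 0.1–0.2°), and the side view shows a gap all round the bowl. I'll hold it, check the rack once more and hand in.

```bash
python3 - <<'E'
from h import *
from cell import manip,cams,order
np.set_printoptions(precision=4,suppress=True)
manip.dwell(3.6)
s=manip.state();print(s['clock'],s['tool_pos'],s['contact_force'],s['gripper_width'])
a=cams.capture('scene');b=cams.capture('side')
cv2.imwrite('pics/end.png',np.hstack([cv2.resize(a['image'][200:300,200:350],(400,267)),cv2.resize(b['image'][145:295,270:420],(267,267))]))
c,st=snap('w10')
m=np.zeros((400,640),bool);m[95:345,190:450]=(c['image'].min(2)>150)[95:345,190:450]
P,uv=pts(c,m,st);d=np.hypot(P[:,0]-.5036,P[:,1]+.2399);k=(d>.045)&(d<.06)&(P[:,2]>.09);print('lid z',np.median(P[k,2]))
E
```

```text
27.9833 [ 0.5036 -0.2398  0.1592] [-0.2797  0.2422 -3.4212] 0.03454832571430827
lid z 0.14511442055134513
```

View pics/end.png

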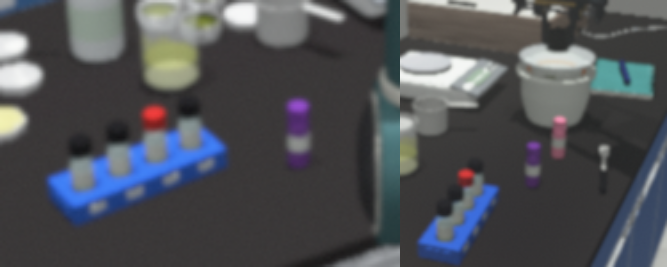

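The final views show all four vials upright in the rack, with the red cap second from the robot's right. The purple and pink vials, the beaker and the cup are all standing. The lid is held steady 20 mm up.

```bash
python3 -c "
from cell import order,manip
print(order.close_job(), manip.state()['clock'])"
```

```text
the job is handed in; nothing more can be done
the job is handed in; nothing more can be done
```

The red-capped vial is upright and fully home in the rack's empty hole. The desiccator lid is free and held about 20 mm above its seat. I handed the job in at about 28 s, and no verdict was reported.

- **Vial:** it went into the hole without touching the sides, bottomed at the expected height and was released. Its cap top is at 80.7 mm, against about 80.3 mm for the black-capped vials.
- **Lid:** I gripped the knob at 50 N and pulled up in 1–2 mm steps. The highest pull I read was 12 N, and it came free without jumping. Wrist depth showed it 20.2 mm up at first and 20.0 mm after 3.7 s of holding, with no slip and its tilt unchanged from closed.
- **Surroundings:** the last pictures show the other vials, the look-alikes, the beaker and the cup still standing. The masking tape was last seen in the wrist pictures, with nothing near it touched.
- **Disagreements:** the coarse fixes from the scene and side cameras were 3–7 mm off the wrist camera's, so I used the wrist's. Triangulating the knob top from two close wrist views gave 167.5 mm, but the depth map gave 174 mm (expected 175), so I used the depth value.

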